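Stand the four-armed stand steady on its ribbed base board

ROBOT

A 7-joint arm with a two-finger parallel gripper is mounted at the origin on a cart in front of the work surface, level with it; the furniture and walls round the work are solid. World frame = base frame: x ahead of the robot, y to its left, z up, the work surface at z = 0. Lengths are in m, angles in rad, forces in N, time in s.
With the tool pointing down it reaches from about 0.35 to 0.9 m from the base axis. Payload 19.9 kg.
Tool frame: the origin (TCP) lies midway between the tips of the shut fingers; the grasp point (between the pads) lies 19 mm behind it; z points along the fingers, y is the line along which they close (so a half turn about z gives the same grasp; the last joint's range is limited). The gripper opens to 94 mm and grips with 3 to 60 N. Pads are 16 mm wide; open, the fingers measure 119 mm over their backs; the gripper's body (75 mm by 177 mm) begins 78 mm behind the grasp point.
Start: joints at [1.165, 0.417, -0.01, 1.614, 0.005, 1.111, -0.053], TCP at [0.222, -0.584, 0.205] pointing down, gripper open.
Joint ranges: [-2.81, 2.81], [-0.39, 2.02], [-1.27, 1.25], [0.06, 2.57], [-1.19, 4.33], [0.19, 2], [-2.82, 2.82]. Speed limits (rad/s): [1.89, 1.89, 2.39, 2.39, 3.01, 3.01, 3.01].

INTERFACE

Orientations are given as [roll, pitch, yaw] about the fixed x, y, z axes, in that order (R = Rz(yaw) Ry(pitch) Rx(roll)).
In Python, from bench import bot gives the robot as it stands.
- The arm moves only by the tool drive_tool, never from a script. Its argument "motion" is a list of rows, each a list of 2 entries, a list of its own where there are three numbers: the shift along the world's x, y, z in mm, then the turn about the world's z in rad. In form: [[[dx, dy, dz], turn], ...]. A call has 1 to 20 rows; each row shifts and turns the commanded pose from where the row before left it; what a row does not reach is not made up. A row lasts 1/10 s, in which the tool goes at most 50 mm and 8.59 degrees, less where a joint would pass 70% of its speed; a pose out of reach is approached as far as the arm can. A call is refused whole if a number of a shift passes 50 or a number of a turn 0.15, either way. A call with a gripper value outside its range is refused whole. "hand" is the finger opening in mm, from 0 to 94, set as the call begins (left out, the last holds). The fingers move at their own pace and stop on an object; "force" is the grip in N (left out, the last holds). Time passes only in rows, so rows that do not move let the fingers close. It gives the time, the measured TCP pose, the force, the opening and the grip force at its end, in the units of the state.
- bot.read_state(): the state, without advancing time (a new reading comes with each control period).
- bot.snapshot(name): name is "side" or "top" or "wrist"; returns a dict with "image" (420x560x3 uint8, red, green, blue), "fx", "fy", "cx", "cy" (pixels), "k1" (the pictures are not rectified: a ray, as slopes to the right and down, at radius r is drawn at 1 + k1 r^2 times it, then the intrinsics apply), "pose" (4x4, takes a point from camera to world coordinates). Camera axes: x right, y up, looking along -z (the intrinsics and any distortion apply to the point x, -y, -z); pixel columns grow to the right and rows downward; lengths in m; the calibration is good to about 2 mm. A picture is of the moment at which its call begins. There is no depth.
- bot.close_job(): hands the job in; it is judged then, once.
The state is a dict: "clock": time; "joint_pos": joint angles; "qvel": joint speeds; "tau": joint torques, N m; "tcp_pos": TCP position; "ee_rot": TCP orientation; "force": force on the tool from outside, world axes, zero at the start; "ft_torque": the same for the moment, N m; "grip_width": finger opening in m; "grip_force": force on a finger pad.
Only numpy, scipy, OpenCV 4.12 (cv2) and the standard library are available. Lean on these libraries where they do the work, as an engineer would, in place of code of your own. Each camera call takes 0.05 s, during which the arm holds its last target. There are 200 camera calls.

TASK

Lift the four-armed stand by its loosely swivelling knob, set it down over the middle of the ribbed base board and let go: it will stand unsteadily, tipped, with two feet up on the rib. Then take it by an arm instead and, without lifting it off the board, turn it until all four feet stand flat on the board, two on each side of the rib, and it no longer rocks; let go of it there, and do not disturb the wax pot, the tape roll and the sanding block.

Things in the scene. Friction and masses are not known exactly. Their poses are not given: they have to be found in the camera images.
- stand: loose aluminium stand, 0.48 kg: a cross of four level arms, each 24 mm wide and 16 mm thick, 160 mm over opposite arm ends, around a hub 52 mm across. Under each arm, 68 mm from the middle, is a rubber foot 20 mm across and 30 mm high with a ball-shaped end. Origin: in the middle, level with the lowest points of the feet; x and y lie along the arms, z up. It starts beside the board, arms roughly along and across the rib
- stand_middle (a point): the middle of the cross, half-way up the thickness of the arms, 38 mm above the undersides of the feet; axes as the stand's (x and y along the arms)
- knob: the stand's lifting knob: a black upright cylinder 30 mm across and 28 mm high on a thin neck over the middle of the hub. It swivels freely about its upright axis, so the stand can be lifted and carried by it but not turned on the board by it; it keeps its heading if it is carried without turning the gripper. Origin: on the axis at the top of the hub, 49 mm above the undersides of the feet
- knob_middle (a point): the centre of the knob, on its axis half-way up, 73 mm above the undersides of the feet; the hub's top is 24 mm below it
- base_board: the base board, fixed to the bench: a flat square of light wood 190 x 190 x 14 mm with one raised wooden rib, 40 mm wide and 8 mm high, from edge to edge across its middle. Origin: under the middle, on the bench; x lies along the rib, z up. When the stand's arms lie diagonally to the rib (45 degrees; up to about 15 degrees off if it is well centred), the feet stand beside the rib, two on each side
- board_middle (a point): the middle of the board at the height of its flat upper face (14 mm above the bench; the rib's top is 8 mm higher); axes as the board's, x along the rib
- wax_pot: bystander: round white tin pot, 69 mm across, 41 mm high; origin in the middle of its underside
- tape_roll: bystander: roll of masking tape lying flat, 91 mm across, 24 mm high; origin in the middle of its underside
- sand_block: bystander: dark sanding block, 61 x 101 x 32 mm; origin in the middle of its underside

How it is judged:
By the outcome, as a careful person would: the job done as asked, in the order asked, and still so for the second after the job is handed in, with the robot touching nothing.
It also fails if it takes over 51 s, if anything falls off the work surface, if the arm or the gripper's body presses on something with over 40 N, if the wrist force passes 120 N, or if a joint passes its speed limit or range.

## Working session

There is one attempt and no reset: what is moved stays moved. The work goes in short steps, Python scripts to look and compute and a tool call to move; the robot and the scene stay as the last step left them, time stands still between calls to the robot, and variables do not carry over. Pictures are saved under pics/ and viewed, at most 10 in all, crops included, and the job is handed in when it is done.

Besides the shell and the picture viewer there is one more tool, called after ">>>" as name([rows], argument=value, ...), one row to a line, values as JSON. drive_tool: Moves the arm, as the interface text tells. Its arguments: {"type":"object","properties":{"motion":{"type":"array"},"hand":{"type":"number"},"force":{"type":"number"}},"required":["motion"]}

```bash
mkdir -p pics
cat > h.py <<'E'
import numpy as np, cv2
from bench import bot
def save(s,n): cv2.imwrite(f'pics/{n}.png',s['image'][:,:,::-1])
def ray(s,u,v):
    x=(u-s['cx'])/s['fx'];y=(v-s['cy'])/s['fy'];a,b=x,y
    for _ in range(20):
        f=1+s['k1']*(a*a+b*b);a,b=x/f,y/f
    P=np.array(s['pose']);return P[:3,3],P[:3,:3]@np.array([a,-b,-1])
def at(s,u,v,z):
    o,d=ray(s,u,v);return (o+d*(z-o[2])/d[2])
def px(s,p):
    P=np.array(s['pose']);c=P[:3,:3].T@(np.array(p)-P[:3,3]);a,b=c[0]/-c[2],-c[1]/-c[2];f=1+s['k1']*(a*a+b*b)
    return s['fx']*a*f+s['cx'],s['fy']*b*f+s['cy']
E
python3 - <<'E'
from h import *
import pickle
for n in('top','side'):
    s=bot.snapshot(n);save(s,n+'0');pickle.dump(s,open(n+'0.pkl','wb'))
st=bot.read_state();print(st['clock'],st['tcp_pos'],st['ee_rot'],st['force'])
E
```

```text
0.1 [ 0.22225026 -0.58380446  0.20490238] [-3.14053304e+00  8.13967933e-05  3.63788861e-01] [ 0.06119471 -0.83167976 -0.22605748]
```

View pics/top0.png

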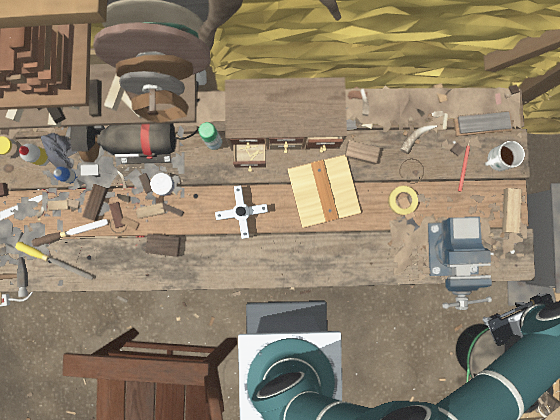

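View pics/side0.png

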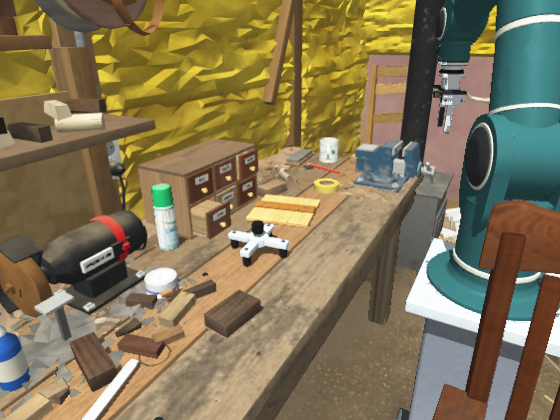

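The top view shows the stand at about (243,212), the board centred at about (325,191) with the rib running (319,161)→(330,219), the tape roll at (404,200), the wax pot at (161,184) and the sanding block at (164,245). I'll enlarge this area.

Run:
```python
from h import *
import pickle
s=pickle.load(open('top0.pkl','rb'))
c=s['image'][145:255,205:375,::-1];cv2.imwrite('pics/crop0.png',cv2.resize(c,None,fx=4.7,fy=4.7,interpolation=cv2.INTER_CUBIC))
for n,u,v,z in [('knob',242,211,.087),('a1',238,186,.046),('a2',248,237,.046),('a3',217,217,.046),('a4',273,207,.046),('c1',288,169,.014),('c2',347,155,.014),('c3',361,213,.014),('c4',303,227,.014),('r1',319,161,.022),('r2',331,220,.022),('drawer',250,165,.1),('tape',404,200,.024)]: print(n,at(s,u,v,z).round(3))
print(s['pose'][:3,3])
```

```text
knob [0.526 0.136 0.087]
a1 [0.606 0.15  0.046]
a2 [0.45  0.122 0.046]
a3 [0.512 0.215 0.046]
a4 [0.539 0.045 0.046]
c1 [ 0.66  -0.004  0.014]
c2 [ 0.7   -0.19   0.014]
c3 [ 0.517 -0.229  0.014]
c4 [ 0.477 -0.047  0.014]
r1 [ 0.682 -0.101  0.022]
r2 [ 0.497 -0.133  0.022]
drawer [0.661 0.109 0.1  ]
tape [ 0.554 -0.363  0.024]
[0.42483819 0.02647331 1.58821203]
```

View pics/crop0.png

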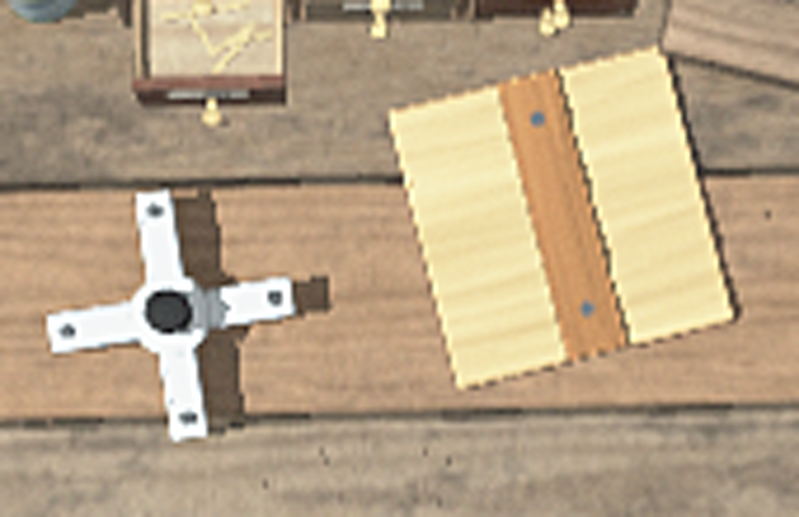

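Run:
```python
from h import *
import pickle
s=pickle.load(open('top0.pkl','rb'))
f=lambda u,v,z:at(s,u/4.7+205-.4,v/4.7+145-.4,z)
a=[f(*p,.046) for p in [(154,190),(188,440),(47,333),(295,297)]]
c=[f(*p,.014) for p in [(389,113),(660,46),(737,319),(458,388)]]
k=f(170,311,.087);print('knob',k,'arm mid',np.mean(a,0))
g=lambda d:np.degrees(np.arctan2(d[1],d[0]))
print('stand hd',g(a[0]-a[1]),g(a[2]-a[3])-90,np.linalg.norm(a[0]-a[1]),np.linalg.norm(a[2]-a[3]))
print('board',np.mean(c,0),g(c[0]-c[3]),g(c[1]-c[2]),g(c[0]-c[1])-90,[np.linalg.norm(c[i]-c[i-1]) for i in range(4)])
print('cab front',at(s,285,150,.15))
```

```text
knob [0.52696956 0.13965948 0.087     ] arm mid [0.52729311 0.14219655 0.046     ]
stand hd 6.801726721640036 7.070171078499868 0.16365462365420483 0.16210726272908993
board [ 0.58972788 -0.11506195  0.014     ] 12.72434105310541 13.96321948747939 12.91104815906283 [np.float64(0.18824759444549366), np.float64(0.1866792527652439), np.float64(0.18925873427570533), np.float64(0.19077052817699897)]
cab front [0.69429015 0.00576687 0.15      ]
```

>>> drive_tool([
  [[0,0,50],0],
  [[0,0,50],0],
  [[0,20,40],0],
  [[15,50,0],0],
  [[20,50,0],0],
  [[20,50,0],0],
  [[20,50,0],0],
  [[20,50,0],0],
  [[20,50,0],0],
  [[20,50,0],0],
  [[20,50,0],0],
  [[20,50,0],0],
  [[20,50,0],0],
  [[20,50,0],0],
  [[20,50,0],0],
  [[20,50,0],0],
], hand=70)

```text
clock: 1.7
tcp_pos: [0.4598, 0.0429, 0.3456]
ee_rot: [3.141, -0.0, 0.363]
force: [1.0, -1.2, 0.1]
grip_width: 0.07
grip_force: 0.0
```

>>> drive_tool([
  [[35,48,0],0],
  [[32,49,-45],0],
  [[0,0,-50],0],
  [[0,0,0],0],
  [[0,0,0],0],
])

```text
clock: 2.2
tcp_pos: [0.5105, 0.114, 0.2658]
ee_rot: [-3.141, 0.001, 0.363]
force: [0.1, -0.2, 1.5]
grip_width: 0.0703
grip_force: 0.0
```

Run:
```python
from h import *
import pickle
s=bot.snapshot('wrist');save(s,'w1');pickle.dump(s,open('w1.pkl','wb'))
st=bot.read_state();print(st['clock'],st['tcp_pos'],s['pose'].round(3))
print(px(s,[.527,.1405,.087]))
```

```text
2.25 [0.51123221 0.11404044 0.26693923] [[ 0.355  0.9    0.253  0.584]
 [-0.935  0.342  0.096  0.143]
 [ 0.    -0.27   0.963  0.446]
 [ 0.     0.     0.     1.   ]]
(np.float64(270.1995776857775), np.float64(165.3867991485517))
```

View pics/w1.png

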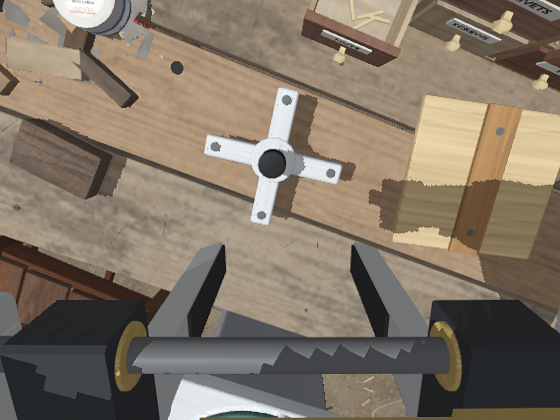

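The wrist view shows the knob top at (272,163), within about 2 mm of my prediction of (270,165). The stand's arms and the board on the right match the estimate too.

>>> drive_tool([
  [[16,26,0],0],
  [[0,0,-40],0],
  [[0,0,-40],0],
  [[0,0,-30],0],
  [[0,0,0],0],
  [[0,0,0],0],
  [[0,0,0],0],
])

```text
clock: 2.95
tcp_pos: [0.5282, 0.1405, 0.1577]
ee_rot: [3.141, -0.003, 0.363]
force: [1.1, 0.4, 0.8]
grip_width: 0.07
grip_force: 0.0
```

>>> drive_tool([
  [[0,0,-40],0],
  [[0,0,-40],0],
  [[0,0,-20],0],
  [[0,0,0],0],
  [[0,0,0],0],
])

```text
clock: 3.45
tcp_pos: [0.5279, 0.1409, 0.0568]
ee_rot: [3.141, -0.002, 0.364]
force: [0.6, 1.3, 0.7]
grip_width: 0.0699
grip_force: 0.0
```

>>> drive_tool([
  [[0,0,0],0],
  [[0,0,0],0],
  [[0,0,0],0],
  [[0,0,0],0],
  [[0,0,0],0],
  [[0,0,0],0],
  [[0,0,0],0],
  [[0,0,0],0],
], hand=10, force=25)

```text
clock: 4.25
tcp_pos: [0.5269, 0.1404, 0.0551]
ee_rot: [3.141, -0.0, 0.364]
force: [-0.1, -1.5, 3.8]
grip_width: 0.0292
grip_force: 25.0
```

>>> drive_tool([
  [[0,0,15],0],
  [[0,0,25],0],
  [[0,0,25],0],
  [[0,0,15],0],
  [[5,-15,0],0],
  [[6,-25,0],0],
  [[8,-30,0],0],
  [[8,-35,0],0],
  [[8,-35,0],0],
  [[8,-35,0],0],
  [[8,-30,0],0],
  [[6,-25,0],0],
  [[5,-15,0],0],
  [[0,-10,0],0],
  [[0,0,0],0],
  [[0,0,0],0],
  [[0,0,0],0],
])

```text
clock: 5.95
tcp_pos: [0.5886, -0.1131, 0.1351]
ee_rot: [-3.141, -0.0, 0.365]
force: [0.7, -0.0, -5.4]
grip_width: 0.0294
grip_force: 25.0
```

Run:
```python
from h import *
import pickle
s=bot.snapshot('wrist');st=bot.read_state()
t=bot.snapshot('top')
c=t['image'][140:250,260:400];c=cv2.resize(c,(510,400),interpolation=cv2.INTER_CUBIC)
im=np.zeros((420,790,3),np.uint8);im[:400,:510]=c;im[:210,510:]=cv2.resize(s['image'],(280,210))
save({'image':im},'mid');save(s,'w2');pickle.dump((s,t),open('mid.pkl','wb'))
print(st['clock'],st['tcp_pos'],st['force'])
```

```text
6.0 [ 0.5886427  -0.1132371   0.13507181] [-0.69685202 -0.24527195 -4.26616026]
```

View pics/w2.png

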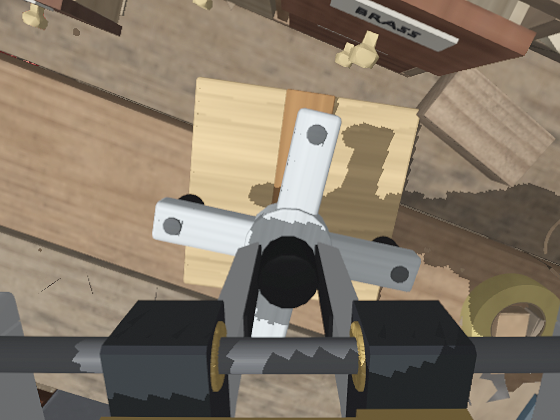

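The wrist view shows the stand hanging over the board, with board corners at (197,78), (418,109) and (183,282) and arm bolts at (172,226), (400,273) and (317,134).

Run:
```python
from h import *
import pickle
s,t=pickle.load(open('mid.pkl','rb'))
a,b,c=[at(s,*p,.014) for p in [(197,78),(418,109),(183,282)]]
g=lambda d:np.degrees(np.arctan2(d[1],d[0]))
print('board mid',(b+c)/2,np.linalg.norm(a-b),np.linalg.norm(a-c),g(a-c),g(a-b)-90)
z=.046+.079
a,b,c=[at(s,*p,z) for p in [(172,226),(400,273),(317,134)]]
print('stand mid',(a+b)/2,np.linalg.norm(a-b),g(a-b)-90,g(c-(a+b)/2))
print('knob',at(s,287,272,.087+.079))
```

```text
board mid [ 0.59091499 -0.11599787  0.014     ] 0.18528169154535842 0.1863630577045382 12.758902574446667 13.35591505921306
stand mid [ 0.58838447 -0.11276324  0.125     ] 0.13809832474761843 8.432707641278185 7.956829406108968
knob [ 0.5935079  -0.11009075  0.166     ]
```

>>> drive_tool([
  [[2,-3,-10],0],
  [[0,0,-20],0],
  [[0,0,-15],0],
  [[0,0,-6],0],
  [[0,0,-3],0],
  [[0,0,-2],0],
  [[0,0,-1],0],
  [[0,0,0],0],
  [[0,0,0],0],
])

```text
clock: 6.95
tcp_pos: [0.5909, -0.1175, 0.0783]
ee_rot: [3.141, -0.0, 0.364]
force: [0.1, -0.9, -5.2]
grip_width: 0.0295
grip_force: 25.0
```

>>> drive_tool([
  [[0,1,-1],0],
  [[0,1,-1],0],
  [[0,0,0],0],
  [[0,0,0],0],
])

```text
clock: 7.35
tcp_pos: [0.5912, -0.1161, 0.077]
ee_rot: [3.14, -0.001, 0.363]
force: [-3.5, -2.6, 9.6]
grip_width: 0.0295
grip_force: 25.0
```

>>> drive_tool([
  [[0,0,0],0],
  [[0,0,0],0],
  [[0,0,0],0],
  [[0,0,0],0],
  [[0,0,0],0],
  [[0,0,0],0],
  [[0,0,0],0],
], hand=80)

```text
clock: 8.05
tcp_pos: [0.5907, -0.1155, 0.0759]
ee_rot: [-3.141, 0.0, 0.364]
force: [-0.2, -0.1, -0.7]
grip_width: 0.0792
grip_force: 0.0
```

>>> drive_tool([
  [[0,0,20],0],
  [[0,0,40],0],
  [[0,0,40],0],
  [[-15,0,30],0],
  [[-30,0,0],0],
  [[-30,0,0],0],
  [[0,0,0],0],
  [[0,0,0],0],
  [[0,0,0],0],
])

```text
clock: 8.95
tcp_pos: [0.5163, -0.1155, 0.206]
ee_rot: [-3.142, -0.0, 0.364]
force: [-0.1, -0.2, -0.5]
grip_width: 0.08
grip_force: 0.0
```

Run:
```python
from h import *
import pickle
s=bot.snapshot('wrist');st=bot.read_state()
t=bot.snapshot('side')
save(s,'w3');pickle.dump((s,t),open('w3.pkl','wb'))
c=t['image'][180:250,230:335,::-1];cv2.imwrite('pics/side3.png',cv2.resize(c,None,fx=7,fy=7,interpolation=cv2.INTER_CUBIC))
print(st['clock'],st['tcp_pos'],st['force'])
```

```text
9.0 [ 0.51632046 -0.11537293  0.20587686] [-0.90308826 -0.32596371  0.81928893]
```

View pics/w3.png

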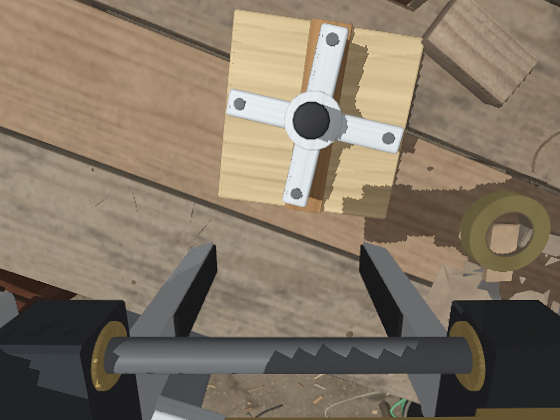

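View pics/side3.png

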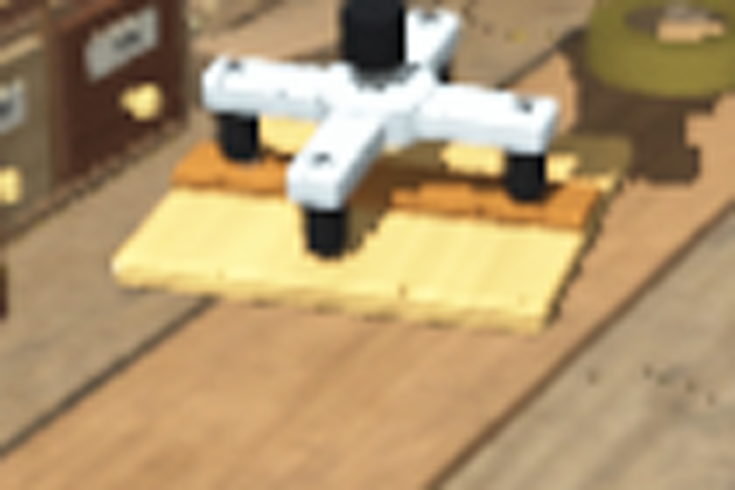

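The wrist view has bolts at (332,39) and (296,194) along the rib, and (239,104) and (389,138) across it. The side view shows the +y foot resting on the board. I'll check the tilt numerically.

Run:
```python
from h import *
import pickle
from scipy.optimize import least_squares
from scipy.spatial.transform import Rotation as R
s,t=pickle.load(open('w3.pkl','rb'))
# bolts +x,-x,+y,-y
P=np.array([[.068,0,.047],[-.068,0,.047],[0,.068,.047],[0,-.068,.047]])
# bolt radius free; side view pixels also used for joint fit
W=np.array([(332,39),(296,194),(239,104),(389,138)],float)
S=np.array([(233,65),(525,106),(320,158),(432,18)],float)/7+[230-.4,180-.4]
# order in side: far left=(+x), right=(-x), near=(+y), far=(-y)
def f(q,w):
    T=R.from_euler('zyx',q[3:6]).as_matrix();p=P.copy();p[:,:2]*=q[6];X=p@T.T+q[:3]
    return np.concatenate([(np.array([px(s,x) for x in X])-W).ravel(),w*(np.array([px(t,x) for x in X])-S).ravel()])
for w in (0,1):
    g=lambda q:np.r_[f(q,w),(q[2]-.020)*1000,(q[6]-1)*100]
    r=least_squares(g,[.59,-.115,.02,.14,0,0,1],x_scale=[.1]*6+[1]);q=r.x
    T=R.from_euler('zyx',q[3:6]).as_matrix();feet=np.array([[.068,0,0],[-.068,0,0],[0,.068,0],[0,-.068,0]])@T.T+q[:3]
    print(w,q[:3],np.degrees(q[3:6]),q[6],r.cost);print(feet.round(3))
```

```text
0 [ 0.59109962 -0.11609844  0.02028276] [ 8.43377683 -0.57098461 -6.32701547] 1.0089432775216458 0.6437922301399541
[[ 0.658 -0.106  0.02 ]
 [ 0.524 -0.126  0.021]
 [ 0.581 -0.049  0.013]
 [ 0.601 -0.183  0.028]]
1 [ 0.59159994 -0.11603104  0.02025988] [ 8.39329358 -1.48493813 -6.11535727] 1.0091600643506602 1.6987358482061237
[[ 0.659 -0.106  0.021]
 [ 0.524 -0.126  0.02 ]
 [ 0.582 -0.049  0.013]
 [ 0.602 -0.183  0.028]]
```

Run:
```python
from h import *
import pickle
t=pickle.load(open('top0.pkl','rb'));w=pickle.load(open('w1.pkl','rb'));m=pickle.load(open('mid.pkl','rb'))[0];w3=pickle.load(open('w3.pkl','rb'))[0]
def tri(L):
    A=np.zeros((3,3));b=np.zeros(3);rs=[]
    for s,u,v in L:
        o,d=ray(s,u,v);d/=np.linalg.norm(d);M=np.eye(3)-np.outer(d,d);A+=M;b+=M@o;rs.append((M,o))
    x=np.linalg.solve(A,b);return x.round(3),[np.linalg.norm(M@(x-o)).round(4) for M,o in rs]
k1=(t,380/4.7+204.6,26/4.7+144.6)
k2a=(t,548/4.7+204.6,22/4.7+144.6);k2b=(t,561/4.7+204.6,6/4.7+144.6)
print('k1',tri([k1,(w,453,45)]))
for a in(k2a,k2b):
  for c in ((540,83),(505,20)): print(tri([a,(w,*c)]))
  print(' mid',tri([a,(m,350,55)]),tri([a,(m,368,45)]))
print(tri([(w,540,83),(m,350,55)]),tri([(w,540,83),(m,368,45)]))
```

```text
k1 (array([0.712, 0.002, 0.045]), [np.float64(0.0012), np.float64(0.0012)])
(array([ 0.714, -0.108,  0.042]), [np.float64(0.001), np.float64(0.001)])
(array([ 0.761, -0.097, -0.048]), [np.float64(0.0347), np.float64(0.0347)])
 mid (array([ 0.667, -0.086,  0.291]), [np.float64(0.0011), np.float64(0.0011)]) (array([ 0.665, -0.085,  0.303]), [np.float64(0.001), np.float64(0.001)])
(array([ 0.724, -0.119,  0.023]), [np.float64(0.005), np.float64(0.005)])
(array([ 0.777, -0.111, -0.082]), [np.float64(0.0326), np.float64(0.0326)])
 mid (array([ 0.838, -0.173, -0.555]), [np.float64(0.0037), np.float64(0.0037)]) (array([ 0.708, -0.11 ,  0.124]), [np.float64(0.0016), np.float64(0.0016)])
(array([ 0.717, -0.114,  0.032]), [np.float64(0.0009), np.float64(0.0009)]) (array([ 0.728, -0.127,  0.011]), [np.float64(0.0055), np.float64(0.0055)])
```

>>> drive_tool([
  [[0,10,0],-0.149],
  [[0,10,0],-0.149],
  [[0,10,0],-0.149],
  [[5,10,0],-0.149],
  [[10,10,0],-0.149],
  [[10,10,0],-0.149],
  [[10,4,0],-0.149],
  [[10,0,0],-0.149],
  [[10,0,0],-0.149],
  [[10,0,0],-0.149],
  [[0,0,0],-0.149],
  [[0,0,0],-0.149],
  [[0,0,0],0],
  [[0,0,0],0],
  [[0,0,0],0],
], hand=60)

```text
clock: 10.55
tcp_pos: [0.5783, -0.0507, 0.1993]
ee_rot: [3.126, 0.005, -1.245]
force: [-0.6, -0.2, -0.6]
grip_width: 0.0599
grip_force: 0.0
```

Run:
```python
from h import *
st=bot.read_state();print(np.array(st['joint_pos']).round(3))
```

```text
[ 0.12   0.356 -0.108  1.718  0.043  1.085 -2.818]
```

Joint 7 hit its limit, so I'll use the half-turn-equivalent heading instead.

>>> drive_tool([
  [[0,0,0],0.149],
  [[0,0,0],0.149],
  [[0,0,0],0.149],
  [[0,0,0],0.149],
  [[0,0,0],0.149],
  [[0,0,0],0.149],
  [[0,0,0],0.149],
  [[0,0,0],0.149],
  [[0,0,0],0.149],
  [[0,0,0],0.149],
  [[0,0,0],0.149],
  [[0,0,0],0.149],
  [[0,0,0],0.149],
  [[0,0,0],0.149],
  [[0,0,0],0.149],
  [[0,0,0],0.149],
  [[0,0,0],0.149],
  [[0,0,0],0.149],
  [[0,0,0],0],
  [[0,0,0],0],
])

```text
clock: 12.55
tcp_pos: [0.5782, -0.052, 0.1996]
ee_rot: [3.126, 0.004, 1.429]
force: [0.6, -1.2, 0.4]
grip_width: 0.0602
grip_force: 0.0
```

>>> drive_tool([
  [[3,1,0],0.144],
  [[0,0,0],0.144],
  [[0,0,-40],0],
  [[0,0,-40],0],
  [[0,0,-20],0],
  [[0,0,0],0],
  [[0,0,0],0],
])

```text
clock: 13.25
tcp_pos: [0.5816, -0.0502, 0.1002]
ee_rot: [3.125, 0.004, 1.721]
force: [0.4, 0.0, 0.4]
grip_width: 0.0599
grip_force: 0.0
```

Run:
```python
from h import *
s=bot.snapshot('wrist');save(s,'w4');st=bot.read_state();print(st['clock'],st['tcp_pos'],st['ee_rot'],np.array(st['joint_pos']).round(2))
```

```text
13.3 [ 0.58194381 -0.05026837  0.10080073] [3.12436172 0.00469845 1.7209539 ] [ 0.49  0.52 -0.6   1.81  0.37  0.9  -0.12]
```

View pics/w4.png

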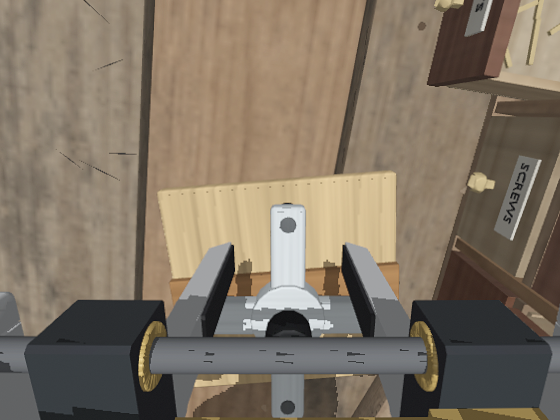

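The wrist view shows the gripped arm upright at column 288, centred between the fingers (235 and 345) and in line with them. Now descending and gripping.

>>> drive_tool([
  [[0,0,-30],0],
  [[0,0,-25],0],
  [[0,0,-11],0],
  [[0,0,0],0],
  [[0,0,0],0],
])

```text
clock: 13.8
tcp_pos: [0.582, -0.0503, 0.0348]
ee_rot: [3.125, 0.005, 1.722]
force: [-1.3, -0.0, 0.1]
grip_width: 0.06
grip_force: 0.0
```

>>> drive_tool([
  [[0,0,0],0],
  [[0,0,0],0],
  [[0,0,0],0],
  [[0,0,0],0],
  [[0,0,0],0],
  [[0,0,0],0],
  [[0,0,0],0],
], hand=10, force=12)

```text
clock: 14.5
tcp_pos: [0.5813, -0.0503, 0.0335]
ee_rot: [3.126, 0.004, 1.723]
force: [0.0, 1.0, 1.5]
grip_width: 0.0237
grip_force: 12.0
```

>>> drive_tool([
  [[-3.5,-0.5,0],0.054],
  [[-3.5,-0.9,0],0.054],
  [[-3.5,-1.0,0],0.054],
  [[-3.4,-1.2,0],0.054],
  [[-3.3,-1.4,0],0.054],
  [[-3.2,-1.5,0],0.054],
  [[-3.2,-1.7,0],0.054],
  [[-3.1,-1.9,0],0.054],
  [[0,0,0],0],
  [[0,0,0],0],
])

```text
clock: 15.5
tcp_pos: [0.5542, -0.061, 0.0333]
ee_rot: [3.127, 0.004, 2.152]
force: [-1.8, -3.1, 1.3]
grip_width: 0.0241
grip_force: 12.0
```

>>> drive_tool([
  [[-2.9,-2.1,0],0.054],
  [[-2.8,-2.2,0],0.054],
  [[-2.7,-2.4,0],0.054],
  [[-2.6,-2.4,0],0.054],
  [[-2.5,-2.7,0],0.054],
  [[-2.4,-2.8,0],0.054],
  [[-2.1,-2.9,0],0.054],
  [[-2.0,-3.0,0],0.054],
  [[0,0,0],0],
  [[0,0,0],0],
  [[0,0,0],0],
])

```text
clock: 16.6
tcp_pos: [0.5345, -0.0807, 0.0333]
ee_rot: [3.126, 0.004, 2.585]
force: [-0.3, -0.6, -2.9]
grip_width: 0.0243
grip_force: 12.0
```

Run:
```python
from h import *
t=bot.snapshot('side');w=bot.snapshot('wrist')
im=np.zeros((420,790,3),np.uint8);c=cv2.resize(t['image'][180:250,230:335],(510,340),interpolation=cv2.INTER_CUBIC);im[:340,:510]=c
im[:210,510:]=cv2.resize(w['image'],(280,210));save({'image':im},'s5')
```

```text
(no output)
```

View pics/s5.png

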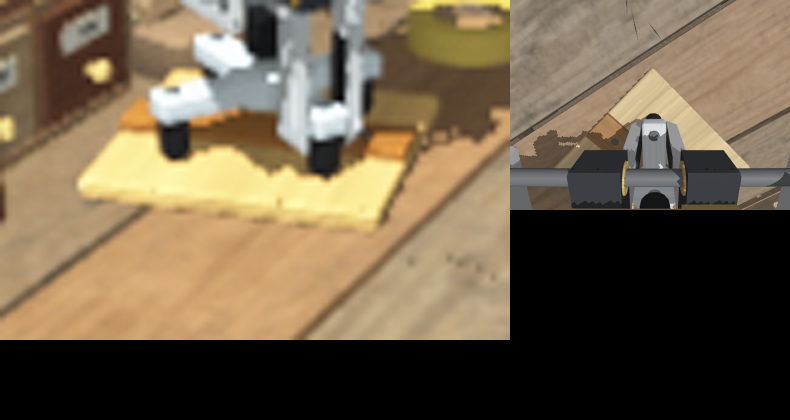

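The side view shows two feet on the near side of the rib, turned about 45°. Releasing, backing off upward, and checking.

>>> drive_tool([
  [[0,0,-0.5],0],
  [[0,0,0],0],
  [[0,0,0],0],
])

```text
clock: 17.0
tcp_pos: [0.5345, -0.0808, 0.033]
ee_rot: [3.126, 0.005, 2.587]
force: [-2.7, -0.4, 3.5]
grip_width: 0.0241
grip_force: 12.0
```

>>> drive_tool([
  [[0,0,0],0],
  [[0,0,0],0],
  [[0,0,0],0],
  [[0,0,0],0],
  [[0,0,0],0],
  [[0,0,0],0],
], hand=60)

```text
clock: 17.6
tcp_pos: [0.5345, -0.081, 0.0329]
ee_rot: [3.126, 0.005, 2.587]
force: [-1.4, -0.7, -0.2]
grip_width: 0.06
grip_force: 0.0
```

>>> drive_tool([
  [[0,0,20],0],
  [[0,0,40],0],
  [[0,0,40],0],
  [[0,0,40],0],
  [[-30,0,20],-0.14],
  [[-30,0,0],-0.14],
  [[-20,0,0],-0.14],
  [[0,0,0],-0.14],
  [[0,0,0],-0.14],
  [[0,0,0],-0.14],
  [[0,0,0],-0.14],
  [[0,0,0],-0.14],
  [[0,0,0],-0.14],
  [[0,-20,0],-0.14],
  [[0,-20,0],-0.14],
  [[0,0,0],-0.14],
  [[0,0,0],-0.14],
  [[0,0,0],-0.14],
  [[0,0,0],-0.14],
  [[0,0,0],0],
])

```text
clock: 19.6
tcp_pos: [0.4545, -0.1208, 0.1929]
ee_rot: [3.126, 0.004, 0.484]
force: [0.2, 0.1, -0.7]
grip_width: 0.0601
grip_force: 0.0
```

Run:
```python
from h import *
import pickle
t=bot.snapshot('side');w=bot.snapshot('wrist');pickle.dump((w,t),open('w6.pkl','wb'))
im=np.zeros((590,560,3),np.uint8);im[:420]=w['image'];im[420:,:255]=cv2.resize(t['image'][180:250,230:335],(255,170),interpolation=cv2.INTER_CUBIC)
save({'image':im},'s6');print(bot.read_state()['clock'])
```

```text
19.7
```

View pics/s6.png

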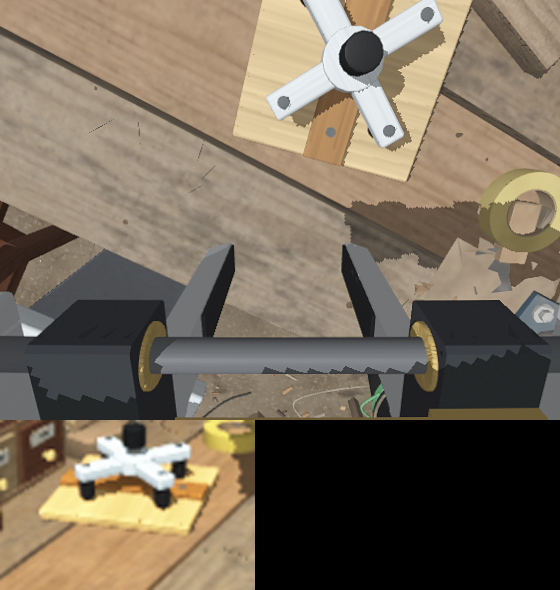

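The stand now lies diagonally, with bolts at (284,102), (390,131) and (428,14). A numeric check of heading, centring and level follows.

Run:
```python
from h import *
import pickle
w,_=pickle.load(open('w6.pkl','rb'))
a,b,c=[at(w,*p,.061) for p in [(284,102),(390,131),(428,14)]]
m=(a+c)/2;n=np.linalg.norm
print(m,n(a-c),n(a-m),n(b-m),np.degrees(np.arctan2(*(c-a)[[1,0]])),np.degrees(np.arctan2(*(b-m)[[1,0]])))
print('knob',at(w,361,53,.101))
```

```text
[ 0.58802653 -0.11436137  0.061     ] 0.1365811452122033 0.0682905726061016 0.06860590536463337 -31.537367796103695 -121.32490686719869
knob [ 0.5855364  -0.11232602  0.101     ]
```

```bash
python3 -c "
from bench import bot
print(bot.close_job())"
```

```text
the job is handed in; nothing more can be done
None
```

The stand is on the board at about 45° to the rib, centred within about 3 mm, and my last camera check showed it level with two feet on each side; the arm then let go and backed away, and the job was handed in at about 20 s.

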